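Load the large dry cell into the sprung battery holder

ROBOT

A 6-joint arm with a two-finger parallel gripper is mounted at the origin on a cart in front of the work surface, level with it; the furniture and walls round the work are solid. World frame = base frame: x ahead of the robot, y to its left, z up, the work surface at z = 0. Lengths are in m, angles in rad, forces in N, time in s.
With the tool pointing down it reaches from about 0.3 to 0.75 m from the base axis. Payload 8.5 kg.
Tool frame: the origin (TCP) lies between the finger pads; the fingertips stand 17 mm ahead of it and the grasp point (between the pads) lies 2 mm behind it (robot.finger_overhang is the distance from the TCP to the fingertips, in m); z points along the fingers, y is the line along which they close (so a half turn about z gives the same grasp; the last joint's range is limited). The gripper opens to 88 mm and grips with 3 to 60 N. Pads are 18 mm wide; open, the fingers measure 123 mm over their backs; the gripper's body (75 mm by 187 mm) begins 45 mm behind the grasp point.
Start: joints at [-1.548, 0.381, 1.297, -0, 1.464, -0.215], TCP at [0.13, -0.535, 0.256] pointing down, gripper open.
Joint ranges: [-3.11, 3.11], [-0.89, 2.33], [0.22, 2.48], [-1.42, 4.56], [0.17, 2.85], [-2.88, 2.88]. Speed limits (rad/s): [2.39, 2.39, 3.14, 3.14, 3.14, 3.14].

INTERFACE

Orientations are given as a rotation vector (axis times angle).
In Python, from rig import robot, imaging gives the robot as it stands.
- The arm moves only by the tool apply_moves, never from a script. Its argument "rows" is a list of rows, each an object with "linear": the shift along the tool's x, y, z in cm, a list of three; "angular": the turn, a rotation vector about the tool's x, y, z in degrees, a list of three. In form: [{"linear": [x, y, z], "angular": [ax, ay, az]}, ...]. A call has 1 to 5 rows; each row is the pose to reach, as a shift and turn from the pose commanded when the call began, along the tool's axes at that moment; what a row does not reach only later rows make up. A row lasts 1/12 s, in which the tool goes at most 41.7 mm and 7.16 degrees, less where a joint would pass 70% of its speed; a pose out of reach is approached as far as the arm can. A call with a gripper value outside its range is refused whole. "jaw" is the finger opening in cm, from 0 to 8.81, set as the call begins (left out, the last holds). The fingers move at their own pace and stop on an object; "newtons" is the grip in N (left out, the last holds). Time passes only in rows, so rows that repeat a pose let the fingers close. It gives the time, the measured TCP pose, the force, the opening and the grip force at its end, in the units of the state.
- robot.get_state(): the state, without advancing time (a new reading comes with each control period).
- imaging.get_image(name): name is "scene" or "top" or "wrist"; returns a dict with "frame" (400x640x3 uint8, red, green, blue), "intrinsics" (3x3 intrinsics, pixels), "origin" and "attitude" of the camera in the world. Camera axes: x right, y up, looking along -z (the intrinsics and any distortion apply to the point x, -y, -z); pixel columns grow to the right and rows downward; lengths in m; the calibration is good to about 2 mm. A picture is of the moment at which its call begins. There is no depth.
- robot.job_done(): hands the job in; it is judged then, once.
The state is a dict: "time_s": time; "q": joint angles; "qvel": joint speeds; "tau": joint torques, N m; "position": TCP position; "tool_rot": TCP orientation; "wrist_force": force on the tool from outside, world axes, zero at the start; "wrist_torque": the same for the moment, N m; "grip_width": finger opening in m; "grasp_force": force on a finger pad.
Only numpy, scipy, OpenCV 4.12 (cv2) and the standard library are available. Lean on these libraries where they do the work, as an engineer would, in place of code of your own. Each camera call takes 0.05 s, during which the arm holds its last target. There are 200 camera calls.

TASK

Put the largest of the three batteries into the grey battery holder: press its flat end against the spring contact, then let the end with the nub drop in behind the low fixed contact, so that the battery lies level on the bed of the holder, held by the spring. Let go of it, and leave the two smaller batteries where they are.

Things in the scene. Friction and masses are not known exactly. Their poses are not given: they have to be found in the camera images.
- large_cell_center (a point): Centre of the battery to load: a black cylinder, 34 mm in diameter and 61 mm long, metal ends, a bright ring near the nub end, about 0.12 kg, lying on its side on the worktop (centre 17 mm above it). Its x axis runs along the cylinder towards the nub end; y and z may be rolled any way round it. Loose; it can roll.
- large_cell_nub (a point): Tip of the nub (10 mm wide, 2 mm long) of the same battery, 30.5 mm from its centre along its x axis. The other end is flat.
- holder_seat (a point): Where the loaded battery's centre belongs in the fixed grey holder: 29 mm above the worktop, 17 mm above the bed. x runs level from the spring to the fixed contact; z is up. The contact is at x = +30.5 mm on an end wall that tops out 1 mm above this point. Within 23 mm along x the bed is 24 mm wide with free space beside it for fingers; nearer the ends are low cheeks, 7 mm over the bed, 36 mm apart.
- spring_plate (a joint): How far the spring contact is pressed back (m), 0 free to 0.020; 1.4 N at first, 5.4 N at the end. An upright steel plate 30 mm wide on a coil; its face is at x = -25.5 mm of holder_seat when free (5 mm too near for the battery) and moves to -x. It reaches 33 mm above holder_seat, so a level battery held just above the end wall can push it. Behind it, the housing tops out 35 mm above holder_seat.
- medium_cell_center (a point): Centre of a smaller battery of the same look, 26 mm in diameter and 50 mm long, lying on the worktop. Leave it alone.
- small_cell_center (a point): Centre of the smallest battery of the same look, 14.5 mm in diameter and 50.5 mm long, lying on the worktop. Leave it alone.
Not all that is in view belongs to the job. What is shaped like the part that bears holder_seat but red is not meant.

How it is judged:
By the outcome, as a careful person would: the job done as asked, in the order asked, and still so for the second after the job is handed in, with the robot touching nothing.
It also fails if it takes over 35 s, if anything falls off the work surface, if the arm or the gripper's body presses on something with over 40 N, if the wrist force passes 120 N, or if a joint passes its speed limit or range.

## Working session

There is one attempt and no reset: what is moved stays moved. The work goes in short steps, Python scripts to look and compute and a tool call to move; the robot and the scene stay as the last step left them, time stands still between calls to the robot, and variables do not carry over. Pictures are saved under pics/ and viewed, at most 10 in all, crops included, and the job is handed in when it is done.

Besides the shell and the picture viewer there is one more tool, called as name([rows], argument=value, ...), one row to a line, values as JSON. apply_moves: Moves the arm, as the interface text tells. Its arguments: {"type":"object","properties":{"rows":{"type":"array"},"jaw":{"type":"number"},"newtons":{"type":"number"}},"required":["rows"]}

```bash
mkdir -p pics; cat > h.py <<'E'
import numpy as np, cv2
from scipy.spatial.transform import Rotation as R
from rig import robot, imaging
def cam(n):
    d=imaging.get_image(n); a=np.array(d["attitude"],float)
    d["R"]=a if a.shape==(3,3) else R.from_rotvec(a).as_matrix() if a.size==3 else R.from_quat(a).as_matrix()
    return d
def save(d,name): cv2.imwrite("pics/"+name,d["frame"][:,:,::-1])
def ray(d,u,v):
    p=np.linalg.inv(np.array(d["intrinsics"]))@[u,v,1]
    return np.array(d["origin"]),d["R"]@[p[0],-p[1],-p[2]]
def onz(d,u,v,z):
    o,r=ray(d,u,v); return o+r*(z-o[2])/r[2]
def proj(d,P):
    c=d["R"].T@(np.array(P)-np.array(d["origin"])); q=np.array(d["intrinsics"])@[c[0],-c[1],-c[2]]; return q[:2]/q[2]
E
python3 - <<'E'
from h import *
a=cam("top");b=cam("scene");print({k:v for k,v in a.items() if k!="frame"});print(b["origin"],b["attitude"])
save(a,"top0.png");save(b,"scene0.png")
s=robot.get_state();print(s)
E
```

```text
{'intrinsics': array([[360.82044353,   0.        , 315.49866301],
       [  0.        , 360.82044353, 203.13130565],
       [  0.        ,   0.        ,   1.        ]]), 'origin': array([ 0.31769023, -0.30204006,  0.92793745]), 'attitude': array([ 0.15297446, -0.16208995, -1.56166961]), 'R': array([[ 0.00276946,  0.97991578, -0.19939256],
       [-0.99997752,  0.00393129,  0.00543118],
       [ 0.00610597,  0.19937304,  0.97990464]])}
[-0.2134131   0.11327685  1.09654728] [ 0.39946499 -0.7109539  -2.02392417]
{'time_s': 0.1, 'q': array([-1.54828678e+00,  3.81134671e-01,  1.29810577e+00, -1.28353386e-06,
        1.46361044e+00, -2.15304387e-01]), 'qvel': array([-1.03908369e-04, -3.04285031e-03, -7.99420449e-05, -7.51806375e-04,
        1.08115576e-03,  6.30878312e-04]), 'tau': array([ 3.17031496e-03, -4.38653111e+01, -2.24914134e+01,  7.14667258e-02,
        3.42423620e-02, -7.25599011e-05]), 'position': array([ 0.12955846, -0.53430468,  0.25522297]), 'tool_rot': array([-3.11816584e+00, -3.72529230e-01, -1.88155973e-04]), 'wrist_force': array([ 0.15195167,  0.19512381, -0.46128722]), 'wrist_torque': array([ 0.03122756, -0.03059921, -0.03315674]), 'grasp_force': 0.0, 'grip_width': 0.08787197017391712}
```

View pics/top0.png

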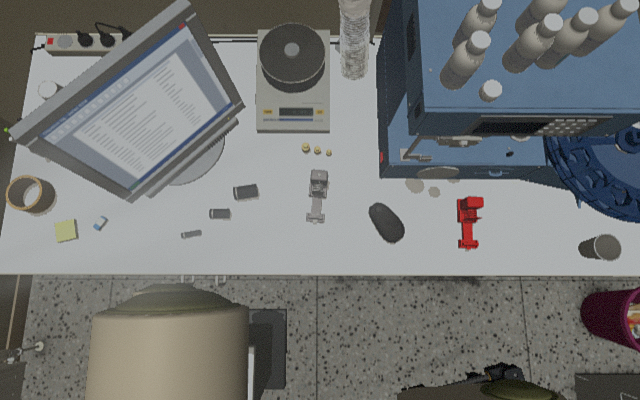

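View pics/scene0.png

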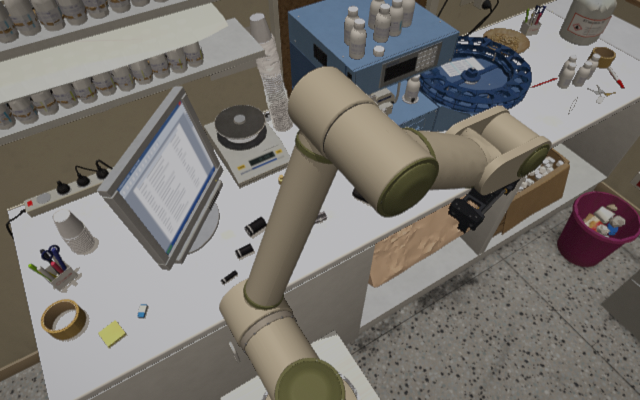

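The top view shows the batteries at about (245,192), (220,213) and (191,234), the grey holder at (317,196) and the red decoy at (469,222). I'll enlarge the area around the target.

```bash
python3 - <<'E'
from h import *
a=cam("top");f=a["frame"][160:245,170:340,::-1]
cv2.imwrite("pics/crop.png",cv2.resize(f,None,fx=4.7,fy=4.7,interpolation=cv2.INTER_CUBIC))
for n,u,v,z in [("L",245.5,192,.017),("M",220,213,.013),("S",191,234,.007),("H",317,196,.03),("red",469,222,.03)]:print(n,onz(a,u,v,z).round(3))
E
```

```text
L [ 0.532 -0.126  0.017]
M [ 0.477 -0.062  0.013]
S [0.423 0.011 0.007]
H [ 0.519 -0.311  0.03 ]
red [ 0.453 -0.694  0.03 ]
```

View pics/crop.png

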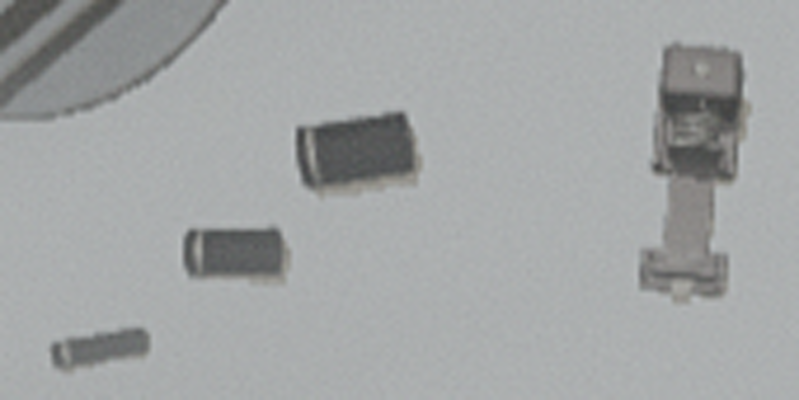

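```bash
cat >> h.py <<'E'
def tool(yaw): # pointing down, tool x at yaw (rad)
    c,s=np.cos(yaw),np.sin(yaw); return np.array([[c,s,0],[s,-c,0],[0,0,-1]])
def to(pos,Rt,base=None):
    """shift (cm) and turn (deg) from the present pose"""
    st=robot.get_state(); p,R0=base if base else (st["position"],R.from_rotvec(st["tool_rot"]).as_matrix())
    print("lin cm",(R0.T@(np.array(pos)-p)*100).round(2),"ang deg",np.degrees(R.from_matrix(R0.T@Rt).as_rotvec()).round(2))
E
python3 - <<'E'
from h import *
a=cam("top");hsv=cv2.cvtColor(a["frame"],cv2.COLOR_RGB2HSV);g=hsv[:,:,2]
print("bg",np.median(g[200:240,120:180]))
m=np.zeros_like(g);m[175:209,225:268]=(g[175:209,225:268]<110)
cs,_=cv2.findContours(m,cv2.RETR_EXTERNAL,cv2.CHAIN_APPROX_NONE)
c=np.vstack(cs);r=cv2.minAreaRect(c);P=np.array([onz(a,u,v,.017) for u,v in cv2.boxPoints(r)])
print(P.round(4),P.mean(0),[np.linalg.norm(P[i]-P[i-1]).round(4) for i in range(4)])
e=(P[0]-P[1]) if np.linalg.norm(P[0]-P[1])>np.linalg.norm(P[2]-P[1]) else P[2]-P[1]
e*=np.sign(e[1]);y=np.arctan2(e[1],e[0]);print("yaw",np.degrees(y))
to([P[:,0].mean()-.0,P[:,1].mean()-.05,.22],tool(y))
s=onz(a,319,186,.03);
E
```

```text
bg 175.0
[[ 0.5441 -0.0904  0.017 ]
 [ 0.555  -0.1518  0.017 ]
 [ 0.5221 -0.1583  0.017 ]
 [ 0.5114 -0.0972  0.017 ]] [ 0.53312578 -0.12442271  0.017     ] [np.float64(0.0334), np.float64(0.0624), np.float64(0.0335), np.float64(0.062)]
yaw 100.07108458900511
lin cm [ 47.7  -25.47   3.57] ang deg [-3.000e-02 -5.000e-02 -8.645e+01]
```

apply_moves([
  {"linear": [47.7,-25.5,0],"angular": [0,0,-86.5]},
  {"linear": [47.7,-25.5,0],"angular": [0,0,-86.5]},
  {"linear": [47.7,-25.5,0],"angular": [0,0,-86.5]},
  {"linear": [47.7,-25.5,0],"angular": [0,0,-86.5]},
  {"linear": [47.7,-25.5,0],"angular": [0,0,-86.5]},
])

```text
time_s: 0.62
position: [0.286, -0.3942, 0.2557]
tool_rot: [-2.85, -1.322, -0.0]
wrist_force: [0.2, -0.8, 0.4]
grip_width: 0.088
grasp_force: 0.0
```

```bash
python3 -c "
from h import *
print(robot.get_state()['position']);to([.52,-.18,.24],tool(np.radians(100)))"
```

```text
[ 0.2859874  -0.39418437  0.25569538]
lin cm [31.47  4.02  1.57] ang deg [-0.000e+00 -1.000e-02 -5.024e+01]
```

apply_moves([
  {"linear": [31.5,4,1.5],"angular": [0,0,-50]},
  {"linear": [31.5,4,1.5],"angular": [0,0,-50]},
  {"linear": [31.5,4,1.5],"angular": [0,0,-50]},
  {"linear": [31.5,4,1.5],"angular": [0,0,-50]},
  {"linear": [31.5,4,1.5],"angular": [0,0,-50]},
])

```text
time_s: 1.03
position: [0.4403, -0.2542, 0.2459]
tool_rot: [2.305, 2.134, -0.0]
wrist_force: [0.7, -0.7, 0.8]
grip_width: 0.0879
grasp_force: 0.0
```

```bash
python3 -c "
from h import *
print(robot.get_state()['position']);to([.52,-.18,.24],tool(np.radians(100)))"
```

```text
[ 0.44034253 -0.2542147   0.24589087]
lin cm [8.01 7.37 0.59] ang deg [  0.    0.  -14.4]
```

apply_moves([
  {"linear": [8,7.4,0],"angular": [0,0,-14.4]},
  {"linear": [8,7.4,0],"angular": [0,0,-14.4]},
  {"linear": [8,7.4,0],"angular": [0,0,-14.4]},
  {"linear": [8,7.4,0],"angular": [0,0,-14.4]},
])

```text
time_s: 1.37
position: [0.5221, -0.179, 0.2455]
tool_rot: [-2.02, -2.405, -0.002]
wrist_force: [-1.1, 0.2, -0.3]
grip_width: 0.0882
grasp_force: 0.0
```

```bash
python3 -c "
from h import *
d=cam('wrist');save(d,'w1.png');print(d['origin'],d['R'].round(3),robot.get_state()['position'])
for P in [(.533,-.1245,.017),(.519,-.311,.03)]:print(proj(d,P))"
```

```text
[ 0.50977213 -0.10619424  0.37516768] [[ 0.985 -0.165 -0.05 ]
 [ 0.173  0.942  0.286]
 [-0.    -0.291  0.957]] [ 0.52063605 -0.18064154  0.24543028]
[340.73180881 124.13561546]
[301.28757114 276.8090975 ]
```

View pics/w1.png

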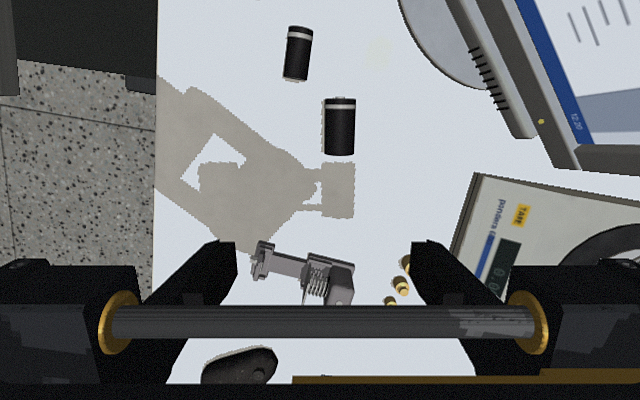

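The wrist view shows the large battery at (340,126) with its nub up, which matches the estimate. The holder is at (260–350, 240–305), with the spring on the right and the fixed contact on the left. Next I'll measure the battery and enlarge the holder.

```bash
python3 - <<'E'
from h import *
d=cam("wrist");f=d["frame"];g=f.max(2)
m=np.zeros_like(g);m[92:165,315:365]=g[92:165,315:365]<90
cs,_=cv2.findContours(m,cv2.RETR_EXTERNAL,cv2.CHAIN_APPROX_NONE);c=max(cs,key=len)
c=np.vstack([k for k in cs if len(k)>8])
r=cv2.minAreaRect(c);print(r)
P=np.array([onz(d,u,v,.017) for u,v in cv2.boxPoints(r)]);print(P.round(4),P.mean(0).round(4),[np.linalg.norm(P[i]-P[i-1]).round(4) for i in range(4)])
cv2.imwrite("pics/hold.png",cv2.resize(f[230:315,240:370,::-1],None,fx=6,fy=6,interpolation=cv2.INTER_CUBIC))
E
```

```text
((341.5, 124.5), (31.0, 57.0), 0.0)
[[ 0.5211 -0.1603  0.017 ]
 [ 0.5105 -0.1002  0.017 ]
 [ 0.5431 -0.0945  0.017 ]
 [ 0.5554 -0.1543  0.017 ]] [ 0.5325 -0.1273  0.017 ] [np.float64(0.0349), np.float64(0.061), np.float64(0.0332), np.float64(0.061)]
```

View pics/hold.png

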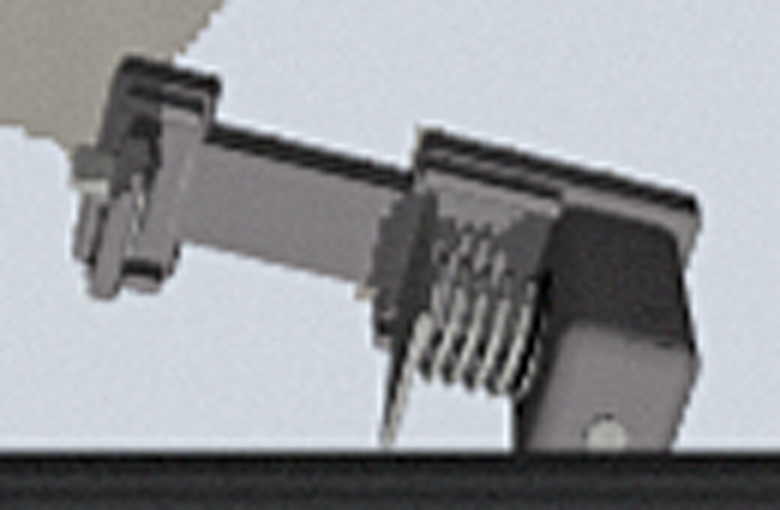

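The crop shows the fixed contact at the left (about 130,180 in crop pixels) and the spring plate at about (400,250). The bed's top edges run from (206,150) to (410,188) and from (180,238) to (362,292).

```bash
python3 - <<'E'
from h import *
d=cam("wrist")
f=lambda u,v,z:onz(d,240+(u-3)/6,230+(v-3)/6,z)
A,B,C,D=[f(*p,.012) for p in [(206,150),(410,188),(362,292),(180,238)]]
print("bed",*[p.round(4) for p in (A,B,C,D)])
print("AB len",np.linalg.norm(A-B),"AB yaw",np.degrees(np.arctan2(*(A-B)[1::-1])),"DC yaw",np.degrees(np.arctan2(*(D-C)[1::-1])))
x=(A-B)/np.linalg.norm(A-B);n=np.array([-x[1],x[0],0]);print("width",(D-A)@n,(C-A)@n)
# end wall top z=.030: corners; cheeks z=.019 ; housing top z=.064 pin
for nm,p in dict(walltop_l=(122,60,.030),contactpost=(130,140,.03),cheekA=(218,78,.019),cheekD=(160,290,.019),cheekS0=(420,130,.019),cheekS1=(697,198,.019),pin=(605,432,.064)).items(): print(nm,f(*p).round(4))
a=cam("top")
# top view crop->pixel: crop/4.7+ (170,160)
t=lambda u,v,z:onz(a,170+(u-2)/4.7,160+(v-2)/4.7,z).round(4)
print("top housing corners",t(667,45,.064),t(741,48,.064),t(741,108,.064),t(663,100,.064))
print("top bed",t(669,178,.012),t(716,180,.012),t(664,250,.012),t(711,253,.012))
print("wall outer corners",t(641,290,.019),t(724,297,.019),t(641,250,.019),t(727,257,.019))
E
```

```text
bed [ 0.4776 -0.2993  0.012 ] [ 0.5211 -0.3008  0.012 ] [ 0.5148 -0.327   0.012 ] [ 0.4747 -0.3208  0.012 ]
AB len 0.04359682126319605 AB yaw 178.05850392666073 DC yaw 171.12028775962503
width 0.021562075482442374 0.026469813530494886
walltop_l [ 0.4604 -0.2733  0.03  ]
contactpost [ 0.4639 -0.2902  0.03  ]
cheekA [ 0.4785 -0.2792  0.019 ]
cheekD [ 0.4727 -0.3296  0.019 ]
cheekS0 [ 0.5209 -0.2837  0.019 ]
cheekS1 [ 0.5799 -0.2892  0.019 ]
pin [ 0.5635 -0.3175  0.064 ]
top housing corners [ 0.5798 -0.2966  0.064 ] [ 0.5784 -0.3358  0.064 ] [ 0.5455 -0.3357  0.064 ] [ 0.5497 -0.2946  0.064 ]
top bed [ 0.5191 -0.2978  0.012 ] [ 0.5181 -0.3238  0.012 ] [ 0.4787 -0.2952  0.012 ] [ 0.4771 -0.321   0.012 ]
wall outer corners [ 0.4554 -0.2829  0.019 ] [ 0.4518 -0.3279  0.019 ] [ 0.4774 -0.2828  0.019 ] [ 0.4737 -0.3295  0.019 ]
```

Both views put the holder seat near (0.4975, −0.311) with a yaw of about 174.6°. The battery is near (0.5327, −0.126) with a yaw of 100°. Approaching the battery next.

```bash
python3 -c "
from h import *
to([.5327,-.126,.07],tool(np.radians(100)))"
```

```text
lin cm [ 5.39  2.31 17.58] ang deg [-0.03 -0.   -0.41]
```

apply_moves([
  {"linear": [5.4,2.3,4],"angular": [0,0,-0.4]},
  {"linear": [5.4,2.3,8],"angular": [0,0,-0.4]},
  {"linear": [5.4,2.3,12],"angular": [0,0,-0.4]},
  {"linear": [5.4,2.3,16],"angular": [0,0,-0.4]},
  {"linear": [5.4,2.3,17.5],"angular": [0,0,-0.4]},
])

```text
time_s: 1.98
position: [0.5316, -0.1255, 0.0684]
tool_rot: [-2.019, -2.404, 0.001]
wrist_force: [0.2, -0.2, -0.6]
grip_width: 0.0887
grasp_force: 0.0
```

```bash
python3 - <<'E'
from h import *
d=cam("wrist");save(d,"w2.png");g=d["frame"].max(2);print(robot.get_state()["position"],proj(d,[.5327,-.126,.017]))
to([.5327,-.126,.021],tool(np.radians(100)))
E
```

```text
[ 0.52963313 -0.12487557  0.06383644] [323.8677925  230.33112695]
lin cm [-0.19  0.32  4.28] ang deg [-0.49 -0.34 -0.06]
```

View pics/w2.png

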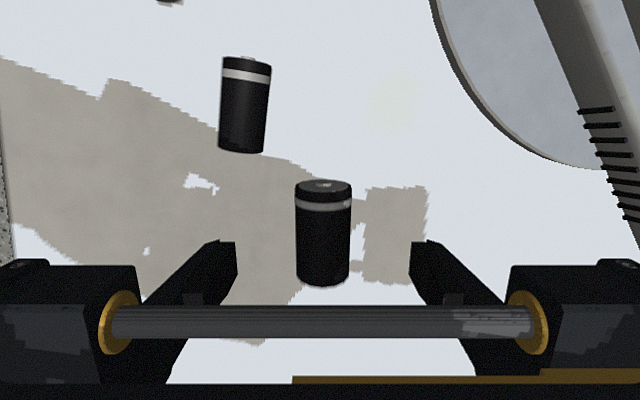

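The battery is at (323,233), centred between the fingers and aligned with them. I'll check how the arm settles, then go down.

apply_moves([
  {"linear": [0,0,1],"angular": [0,0,0]},
  {"linear": [0,0,2],"angular": [0,0,0]},
  {"linear": [0,0,2],"angular": [0,0,0]},
  {"linear": [0,0,2],"angular": [0,0,0]},
])

```text
time_s: 2.37
position: [0.5336, -0.126, 0.052]
tool_rot: [2.018, 2.405, 0.001]
wrist_force: [-0.3, -0.7, 0.5]
grip_width: 0.0883
grasp_force: 0.0
```

```bash
python3 -c "
from h import *
print(robot.get_state()['position'])
to([.5325,-.1255,.0215],tool(np.radians(100)))"
```

```text
[ 0.53358344 -0.12596368  0.05204991]
lin cm [ 0.07 -0.1   3.05] ang deg [0.09 0.06 0.01]
```

apply_moves([
  {"linear": [0,0,1],"angular": [0,0,0]},
  {"linear": [0,0,2],"angular": [0,0,0]},
  {"linear": [0,0,2.5],"angular": [0,0,0]},
  {"linear": [0,0,2.9],"angular": [0,0,0]},
  {"linear": [0,0,2.9],"angular": [0,0,0]},
])

```text
time_s: 2.78
position: [0.5328, -0.1251, 0.021]
tool_rot: [-2.017, -2.406, 0.001]
wrist_force: [-0.2, 0.5, 0.0]
grip_width: 0.0881
grasp_force: 0.0
```

apply_moves([
  {"linear": [0,0,0],"angular": [0,0,0]},
  {"linear": [0,0,0],"angular": [0,0,0]},
  {"linear": [0,0,0],"angular": [0,0,0]},
  {"linear": [0,0,0],"angular": [0,0,0]},
  {"linear": [0,0,0],"angular": [0,0,0]},
], jaw=2.5, newtons=30)

```text
time_s: 3.2
position: [0.5332, -0.1254, 0.0221]
tool_rot: [2.018, 2.407, 0.0]
wrist_force: [0.0, -0.2, 0.5]
grip_width: 0.0571
grasp_force: 0.0
```

apply_moves([
  {"linear": [0,0,0],"angular": [0,0,0]},
  {"linear": [0,0,0],"angular": [0,0,0]},
  {"linear": [0,0,0],"angular": [0,0,0]},
  {"linear": [0,0,0],"angular": [0,0,0]},
  {"linear": [0,0,0],"angular": [0,0,0]},
])

```text
time_s: 3.62
position: [0.5331, -0.1253, 0.0219]
tool_rot: [-2.018, -2.407, 0.0]
wrist_force: [0.1, 0.3, -0.5]
grip_width: 0.0332
grasp_force: 30.0
```

apply_moves([
  {"linear": [0,0,0],"angular": [0,0,0]},
  {"linear": [0,0,0],"angular": [0,0,0]},
  {"linear": [0,0,0],"angular": [0,0,0]},
  {"linear": [0,0,-1],"angular": [0,0,0]},
  {"linear": [0,0,-3],"angular": [0,0,0]},
])

```text
time_s: 4.03
position: [0.5322, -0.1249, 0.051]
tool_rot: [-2.016, -2.404, 0.002]
wrist_force: [0.0, -0.1, -0.4]
grip_width: 0.0332
grasp_force: 30.0
```

Gripped: 33 mm opening at 30 N. Now lifting, then turning towards the holder.

apply_moves([
  {"linear": [0,0,-3],"angular": [0,0,0]},
  {"linear": [0,0,-6],"angular": [0,0,0]},
  {"linear": [0,0,-9.5],"angular": [0,0,0]},
  {"linear": [0,0,-9.5],"angular": [0,0,0]},
])

```text
time_s: 4.37
position: [0.5352, -0.1261, 0.1537]
tool_rot: [2.011, 2.399, 0.004]
wrist_force: [1.2, -0.3, -0.1]
grip_width: 0.0333
grasp_force: 30.0
```

```bash
python3 -c "
from h import *
print(robot.get_state()['position'])
to([.4875,-.310,.15],tool(np.radians(174.6)))"
```

```text
[ 0.53524864 -0.12613147  0.15367994]
lin cm [-17.27  -7.92   0.41] ang deg [  0.21   0.65 -74.54]
```

apply_moves([
  {"linear": [-17.3,-7.9,0],"angular": [0,0,-74.5]},
  {"linear": [-17.3,-7.9,0],"angular": [0,0,-74.5]},
  {"linear": [-17.3,-7.9,0],"angular": [0,0,-74.5]},
  {"linear": [-17.3,-7.9,0],"angular": [0,0,-74.5]},
  {"linear": [-17.3,-7.9,0],"angular": [0,0,-74.5]},
])

```text
time_s: 4.78
position: [0.4846, -0.3113, 0.147]
tool_rot: [-1.225, -2.893, -0.0]
wrist_force: [0.8, 0.6, -0.3]
grip_width: 0.0334
grasp_force: 30.0
```

```bash
python3 -c "
from h import *
print(robot.get_state()['position'])
to([.4875,-.310,.15],tool(np.radians(174.6)))"
```

```text
[ 0.48455519 -0.31128231  0.14697366]
lin cm [-0.11  0.3  -0.3 ] ang deg [-0.000e+00 -1.000e-02 -4.051e+01]
```

apply_moves([
  {"linear": [0,0,0],"angular": [0,0,-40]},
  {"linear": [0,0,0],"angular": [0,0,-40]},
  {"linear": [0,0,0],"angular": [0,0,-40]},
  {"linear": [0,0,0],"angular": [0,0,-40]},
  {"linear": [0,0,0],"angular": [0,0,-40]},
])

```text
time_s: 5.2
position: [0.4853, -0.3093, 0.1468]
tool_rot: [-0.276, -3.129, -0.001]
wrist_force: [0.1, -0.0, -0.2]
grip_width: 0.0333
grasp_force: 30.0
```

apply_moves([
  {"linear": [0,0,0],"angular": [0,0,-4.5]},
  {"linear": [0,0,0],"angular": [0,0,-4.5]},
  {"linear": [0,0,0],"angular": [0,0,-4.5]},
])

```text
time_s: 5.45
position: [0.4854, -0.3093, 0.1469]
tool_rot: [-0.166, -3.137, -0.0]
wrist_force: [-0.6, 0.1, -1.1]
grip_width: 0.033
grasp_force: 30.0
```

```bash
python3 - <<'E'
from h import *
d=cam("wrist");save(d,"w3.png");print(d["origin"]);s=robot.get_state();print(s["position"])
to([.4875,-.310,.15],tool(np.radians(174.6)))
P=np.array([.4975,-.311,0]);y=np.radians(174.6);x=np.array([np.cos(y),np.sin(y),0]);n=np.array([-x[1],x[0],0])
for a,b,z in [(30.5,0,.03),(23,12,.012),(23,-12,.012),(30.5,0,.012)]:print(a,b,z,proj(d,P+x*a/1e3+n*b/1e3+[0,0,z]).round(1))
E
```

```text
[ 0.41112564 -0.30282702  0.27652173]
[ 0.48543626 -0.30930996  0.14688199]
lin cm [-0.21 -0.05 -0.31] ang deg [ 0.01 -0.01 -0.67]
30.5 0 0.03 [323.3 177.2]
23 12 0.012 [309.3 181.2]
23 -12 0.012 [337.4 180.9]
30.5 0 0.012 [323.2 172.4]
```

View pics/w3.png

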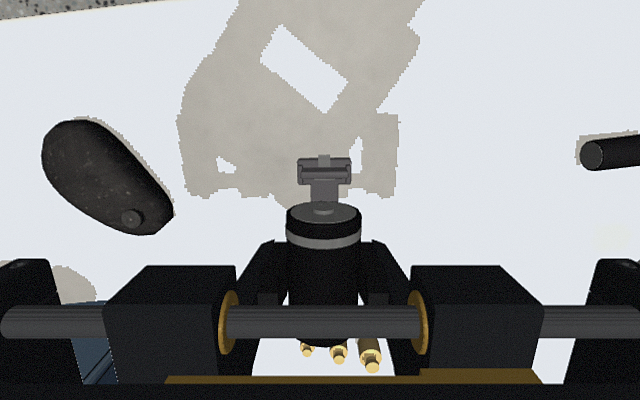

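The battery's axis is at column 323. The end wall spans columns 297–351 at row 170, so the holder is nearly in line with it. I'll take pixel profiles to refine that.

```bash
python3 - <<'E'
from h import *
d=cam("wrist");g=d["frame"].mean(2).astype(int)
print("r190",[(c,g[188:194,c].mean().round()) for c in range(304,346)][::1])
print("r170",g[172,290:360]);print("r178",g[178,290:360]);print("batt r215",g[217,280:368])
print("batt r 255",g[255,280:368])
print("col305",g[150:190,305]);print("col324",g[150:212,330]);print("K",d["intrinsics"][0,0])
E
```

```text
r190 [(304, np.float64(172.0)), (305, np.float64(174.0)), (306, np.float64(174.0)), (307, np.float64(174.0)), (308, np.float64(176.0)), (309, np.float64(181.0)), (310, np.float64(124.0)), (311, np.float64(87.0)), (312, np.float64(86.0)), (313, np.float64(89.0)), (314, np.float64(90.0)), (315, np.float64(90.0)), (316, np.float64(89.0)), (317, np.float64(88.0)), (318, np.float64(88.0)), (319, np.float64(89.0)), (320, np.float64(88.0)), (321, np.float64(89.0)), (322, np.float64(89.0)), (323, np.float64(88.0)), (324, np.float64(89.0)), (325, np.float64(89.0)), (326, np.float64(88.0)), (327, np.float64(89.0)), (328, np.float64(89.0)), (329, np.float64(90.0)), (330, np.float64(88.0)), (331, np.float64(90.0)), (332, np.float64(88.0)), (333, np.float64(89.0)), (334, np.float64(88.0)), (335, np.float64(88.0)), (336, np.float64(87.0)), (337, np.float64(76.0)), (338, np.float64(131.0)), (339, np.float64(177.0)), (340, np.float64(180.0)), (341, np.float64(178.0)), (342, np.float64(176.0)), (343, np.float64(176.0)), (344, np.float64(174.0)), (345, np.float64(176.0))]
r170 [172 173 174 172 176 174
[... 948 characters left out ...]
  9  2  6 10  8  7 22  5 19 11  0 19 18  3  5 18 16 14
  5 19 18 17 23 11 21 21  6  7 18  3 22 18 14  8 20 29 13  9 21 23  8 23
 24 20 28 19 20 18 19 14 20 20  8 18 16 23 18  9 19 19 22 29 20  9  3 13
 16 10 21 20 12 11  9 12 21 13 18 20 10 22 19  1]
col305 [178 178 175 171 174 171 180 137  64  50  78  92  91  95  93  92  98  79
  56  54  55  51  84  95  94  88  85  85  75  83  91  87  86  74  99 166
 182 174 177 173]
col324 [175 174 178 180 170 159 160 117  81  80  97 102 102  99 100  99 106  66
  48  54  47  67  91  98  95  91  86  76  96 112  96  86  84  91  88  90
  88  92  87  89  88  90  84  90  89  89  88  89  87  86  96  73  69  69
  73  68  63  70  64  62  89 103]
K 318.220656414622
```

```bash
python3 - <<'E'
from h import *
d=cam("wrist");y=np.radians(174.6);x=np.array([np.cos(y),np.sin(y),0]);n=np.array([-x[1],x[0],0]);S=np.array([.4975,-.311,0])
f=lambda nm,u,v,z:print(nm,onz(d,u,v,z).round(4),((onz(d,u,v,z)-S)@x*1e3).round(1),((onz(d,u,v,z)-S)@n*1e3).round(1))
f("bed c",324.2,191,.012);f("bedL",310.2,191,.012);f("cheek x=23",305,184.7,.019);f("wall c",323.8,172,.03)
zb=robot.get_state()["position"][2]-.005
f("batt front",323.7,217,zb);f("batt front bottomtip",323.7,205,zb-.0)
f("TCP",*proj(d,robot.get_state()["position"]),.1469)
E
```

```text
bed c [ 0.4835 -0.3091  0.012 ] 14.1 -0.6
bedL [ 0.4823 -0.3211  0.012 ] 14.2 11.5
cheek x=23 [ 0.4745 -0.3243  0.019 ] 21.6 15.4
wall c [ 0.4631 -0.3074  0.03  ] 34.6 -0.4
batt front [ 0.46   -0.3075  0.1419] 37.6 0.1
batt front bottomtip [ 0.4544 -0.3069  0.1419] 43.3 0.0
TCP [ 0.4855 -0.3094  0.1469] 12.1 -0.5
```

Refined seat: about (0.4985, −0.3106). The TCP is already over the pre-press point at x = +13.5 mm, so I'll go down to TCP z = 0.055.

apply_moves([
  {"linear": [0,0,3],"angular": [0,0,-0.6]},
  {"linear": [0,0,6],"angular": [0,0,-0.6]},
  {"linear": [0,0,8],"angular": [0,0,-0.6]},
  {"linear": [0,0,8.8],"angular": [0,0,-0.6]},
  {"linear": [0,0,8.8],"angular": [0,0,-0.6]},
])

```text
time_s: 6.02
position: [0.485, -0.309, 0.0574]
tool_rot: [-0.147, -3.136, -0.003]
wrist_force: [1.2, 0.4, 0.1]
grip_width: 0.0335
grasp_force: 30.0
```

apply_moves([
  {"linear": [0,0,0],"angular": [0,0,0]},
  {"linear": [0,0,0],"angular": [0,0,0]},
])

```text
time_s: 6.18
position: [0.4861, -0.31, 0.0603]
tool_rot: [0.146, 3.136, -0.003]
wrist_force: [-0.6, 0.3, -0.6]
grip_width: 0.0332
grasp_force: 30.0
```

```bash
python3 - <<'E'
from h import *
d=cam("wrist");save(d,"w4.png")
s=robot.get_state();print(s["position"],s["wrist_force"])
y=np.radians(174.6);x=np.array([np.cos(y),np.sin(y),0]);S=np.array([.4985,-.3106,.029])
to(S+x*-.0025+[0,0,.026],tool(y))
E
```

```text
[ 0.48608112 -0.30994199  0.06037231] [ 0.2928888   0.24141757 -0.71027124]
lin cm [-1.49  0.05  0.54] ang deg [-0.1   0.12  0.07]
```

View pics/w4.png

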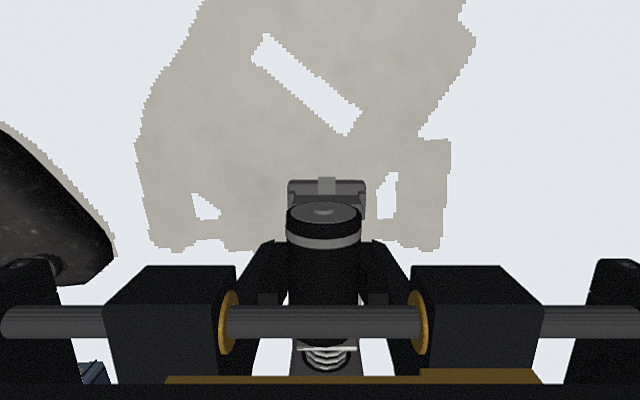

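The battery is at columns 286–361 and the wall behind it at 287–366, with the plate and coil visible at (325,350). The wall looks slightly to the right, so I'll quantify that.

```bash
python3 - <<'E'
from h import *
d=cam("wrist");y=np.radians(174.6);x=np.array([np.cos(y),np.sin(y),0]);n=np.array([-x[1],x[0],0]);S=np.array([.4985,-.3106,0])
g=d["frame"].mean(2).astype(int)
for r in (184,188,192,198): print(r,g[r,280:300],g[r,355:375])
z=robot.get_state()["position"][2];print(z)
for nm,u,v,h in [("wallL",287.5,186,.03),("wallR",366,186,.03),("tab",326.5,186,.034),("nub",323,210,z-.005)]:
    P=onz(d,u,v,h)-S;print(nm,(P@x*1e3).round(1),(P@n*1e3).round(1))
P=robot.get_state()["position"]-S;print(P@x,P@n)
E
```

```text
184 [168 170 168 169 171 171 177 143  77  70  81  78  85  81  82  77  79  79
  80  82] [ 88  86  89  86  83  86  82  84  78  61 120 172 173 172 173 174 175 173
 180 174]
188 [169 168 166 171 169 171 184  89  71  88  88  89  90  93  92  92  89  91
  92  93] [ 92  90  90  94  96  92  92  92  95  75  50 171 176 172 174 175 172 175
 172 174]
192 [168 172 168 169 170 172 183  88  49  50  53  50  54  54  44  78  89  90
  91  91] [ 89  95  71  49  45  46  53  51  52  61  67 170 176 176 173 171 174 173
 173 171]
198 [173 172 172 176 175 173 185 107  74  85  91  90  96  77  51  53  51  46
  52  57] [ 52  49  52  49  62  88  91  89  90  82  72 168 177 171 167 172 170 169
 171 174]
0.06025006203698276
wallL 45.7 20.2
wallR 45.7 -20.5
tab 46.7 -0.0
nub 41.2 1.8
0.012504787070967307 0.00043145243195199444
```

The battery sits about 1.3 mm to +n of the holder's centreline, so I'll correct that while lowering, then press against the spring.

apply_moves([
  {"linear": [0,0.13,0.5],"angular": [0,0,0]},
  {"linear": [0,0.13,0.5],"angular": [0,0,0]},
  {"linear": [0,0.13,0.5],"angular": [0,0,0]},
  {"linear": [-0.5,0.13,0.5],"angular": [0,0,0]},
  {"linear": [-0.8,0.13,0.5],"angular": [0,0,0]},
])

```text
time_s: 6.7
position: [0.4942, -0.3091, 0.0541]
tool_rot: [0.146, 3.138, -0.0]
wrist_force: [-1.1, 0.3, -1.0]
grip_width: 0.0331
grasp_force: 30.0
```

apply_moves([
  {"linear": [-0.3,0,0],"angular": [0,0,0]},
  {"linear": [-0.6,0,0],"angular": [0,0,0]},
  {"linear": [-0.75,0,0],"angular": [0,0,0]},
  {"linear": [-0.75,0,0],"angular": [0,0,0]},
  {"linear": [-0.75,0,0],"angular": [0,0,0]},
])

```text
time_s: 7.12
position: [0.501, -0.3096, 0.0539]
tool_rot: [-0.146, -3.138, -0.0]
wrist_force: [-2.3, -0.9, 0.1]
grip_width: 0.0328
grasp_force: 30.0
```

```bash
python3 - <<'E'
from h import *
y=np.radians(174.6);x=np.array([np.cos(y),np.sin(y),0]);n=np.array([-x[1],x[0],0]);S=np.array([.4985,-.3106,.029])
s=robot.get_state();P=s["position"]-S;print("x,n,z",P@x*1e3,P@n*1e3,s["position"][2],"F",s["wrist_force"],np.array(s["wrist_force"])@x,s["grip_width"])
to(S-.003*x+[0,0,.005],tool(y))
d=cam("wrist");save(d,"w5.png")
E
```

```text
x,n,z -2.3458079114043415 -1.2547267685006074 0.05386473099837456 F [-2.30371426 -0.94509131  0.07315128] 2.2045493488574617 0.03278896445427594
lin cm [-0.07 -0.13  1.99] ang deg [ 0.   -0.03  0.09]
```

apply_moves([
  {"linear": [-0.3,0,0],"angular": [0,0,0]},
  {"linear": [-0.3,0,0],"angular": [0,0,0]},
  {"linear": [-0.3,0,0],"angular": [0,0,0]},
])

```text
time_s: 7.42
position: [0.504, -0.3098, 0.0538]
tool_rot: [-0.146, -3.138, -0.0]
wrist_force: [-2.5, -1.1, -0.0]
grip_width: 0.0334
grasp_force: 30.0
```

```bash
python3 - <<'E'
from h import *
y=np.radians(174.6);x=np.array([np.cos(y),np.sin(y),0]);n=np.array([-x[1],x[0],0]);S=np.array([.4985,-.3106,0])
d=cam("wrist");save(d,"w6.png");s=robot.get_state();P=s["position"]-S;print("x,n,z",P@x*1e3,P@n*1e3,s["position"][2],np.array(s["wrist_force"])@x)
E
```

```text
x,n,z -5.391033143286711 -1.2850406506536658 0.05386554826934742 3.0816344407412997
```

View pics/w6.png

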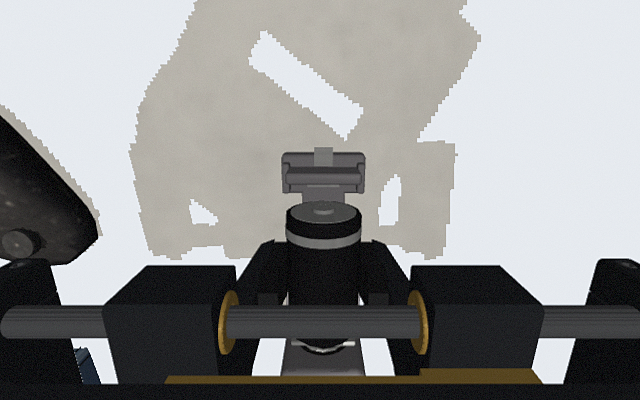

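The wall (centre column 323.5) and the battery (323.7) are aligned. The nub end is on the spring side of the wall, and the spring force is about 3 N. Lowering now.

apply_moves([
  {"linear": [0,0,0.5],"angular": [0,0,0]},
  {"linear": [0,0,1.0],"angular": [0,0,0]},
  {"linear": [0,0,1.4],"angular": [0,0,0]},
  {"linear": [0,0,1.8],"angular": [0,0,0]},
  {"linear": [0,0,1.8],"angular": [0,0,0]},
])

```text
time_s: 7.88
position: [0.5037, -0.3096, 0.0348]
tool_rot: [-0.146, -3.137, -0.002]
wrist_force: [-2.8, 0.3, -3.1]
grip_width: 0.0333
grasp_force: 30.0
```

apply_moves([
  {"linear": [0,0,0.1],"angular": [0,0,0]},
  {"linear": [0,0,0.1],"angular": [0,0,0]},
  {"linear": [0,0,0.1],"angular": [0,0,0]},
])

```text
time_s: 8.13
position: [0.504, -0.3097, 0.0347]
tool_rot: [-0.146, -3.138, -0.001]
wrist_force: [-2.7, 0.2, -2.1]
grip_width: 0.0331
grasp_force: 30.0
```

apply_moves([
  {"linear": [0,0,0.1],"angular": [0,0,0]},
  {"linear": [0,0,0.1],"angular": [0,0,0]},
  {"linear": [0,0,0.1],"angular": [0,0,0]},
  {"linear": [0,0,0.1],"angular": [0,0,0]},
])

```text
time_s: 8.47
position: [0.5041, -0.3099, 0.034]
tool_rot: [0.146, 3.138, -0.0]
wrist_force: [-2.8, 0.3, -0.6]
grip_width: 0.0328
grasp_force: 30.0
```

```bash
python3 - <<'E'
from h import *
d=cam("wrist");save(d,"w7.png");s=robot.get_state();print(s["position"],s["wrist_force"],s["wrist_torque"])
y=np.radians(174.6);x=np.array([np.cos(y),np.sin(y),0]);print((s["position"]-np.array([.4985,-.3106,0]))@x)
g=d["frame"].mean(2).astype(int);print(g[150:240,330])
for r in(165,180,192):print(r,np.where(g[r,270:380]<130)[0][[0,-1]]+270)
E
```

```text
[ 0.50409857 -0.30987274  0.03401863] [-3.62791756  1.0083645  -0.57778695] [0.10046733 0.29765417 0.03273735]
-0.005505279082125467
[180 182 148 130 125 126 121 121 119 119 120 120 123 123 118 120 123 124
 121 116 118 117 123 119  82  54  51  53  62  60  58  60  56  84  92 103
 101 104 103  95  95  91  92  89  74  81 116 130 102  94  95  82  79  72
  77  74  70  74  74  70 102 114 110  98  75  69  74  73  70  70  69  72
 109  64   1  21  25  29  20  16  21  22  23  21  14  17  19  21   9  90]
165 [276 370]
180 [276 370]
192 [277 369]
```

apply_moves([
  {"linear": [0,0,0.1],"angular": [0,0,0]},
  {"linear": [0,0,0.1],"angular": [0,0,0]},
  {"linear": [0,0,0.1],"angular": [0,0,0]},
])

```text
time_s: 8.77
position: [0.5042, -0.3099, 0.0339]
tool_rot: [0.146, 3.138, -0.001]
wrist_force: [-5.0, 2.7, 7.7]
grip_width: 0.0327
grasp_force: 30.0
```

apply_moves([
  {"linear": [0.15,0,0],"angular": [0,0,0]},
  {"linear": [0.3,0,0],"angular": [0,0,0]},
  {"linear": [0.3,0,0],"angular": [0,0,0]},
  {"linear": [0.3,0,0],"angular": [0,0,0]},
])

```text
time_s: 9.1
position: [0.5019, -0.31, 0.0339]
tool_rot: [0.146, 3.136, -0.002]
wrist_force: [-1.0, 2.5, 5.8]
grip_width: 0.0327
grasp_force: 30.0
```

apply_moves([
  {"linear": [0.1,0,0],"angular": [0,0,0]},
  {"linear": [0.2,0,0],"angular": [0,0,0]},
  {"linear": [0.2,0,0],"angular": [0,0,0]},
  {"linear": [0.2,0,0],"angular": [0,0,0]},
])

```text
time_s: 9.43
position: [0.5001, -0.3099, 0.0339]
tool_rot: [0.146, 3.135, -0.003]
wrist_force: [0.5, 0.6, 6.3]
grip_width: 0.033
grasp_force: 30.0
```

The battery is on the bed (Fz about 6 N). I'll ease it a little further towards the contact, then release.

apply_moves([
  {"linear": [0.1,0,0],"angular": [0,0,0]},
  {"linear": [0.2,0,0],"angular": [0,0,0]},
  {"linear": [0.2,0,0],"angular": [0,0,0]},
  {"linear": [0.2,0,0],"angular": [0,0,0]},
])

```text
time_s: 9.77
position: [0.4995, -0.3099, 0.0339]
tool_rot: [0.146, 3.132, -0.004]
wrist_force: [8.9, 1.2, 1.6]
grip_width: 0.0331
grasp_force: 30.0
```

```bash
python3 - <<'E'
from h import *
d=cam("wrist");save(d,"w8.png");s=robot.get_state();print(s["position"],s["wrist_force"])
g=d["frame"].mean(2).astype(int);print(g[150:240,330])
E
```

```text
[ 0.49956749 -0.30992508  0.03391074] [9.75331991 1.60977223 2.9494916 ]
[177 177 178 179 178 176 176 177 175 175 180 160 118 118 124 122 123 120
 116 115 120 120 118 121 118 120 118 122 118 120 119 117 116  83  57  52
  57  57  60  57  59  57  54  71  92  99 100 101 101 101  93  94  93  92
  78  85 118 104  76  65  89 115 111 113  82  72  73  72  69  72  65  75
  71  70  29   0  25  16  17  20  26  24  21   7  27  17  16  23  12  29]
```

The nub now touches the fixed contact (9 N reaction). Relaxing slightly and opening.

apply_moves([
  {"linear": [-0.1,0,0],"angular": [0,0,0]},
  {"linear": [-0.1,0,0],"angular": [0,0,0]},
])

```text
time_s: 9.98
position: [0.4997, -0.3099, 0.0339]
tool_rot: [0.146, 3.134, -0.003]
wrist_force: [5.3, 1.0, 5.4]
grip_width: 0.0331
grasp_force: 30.0
```

apply_moves([
  {"linear": [0,0,0],"angular": [0,0,0]},
  {"linear": [0,0,0],"angular": [0,0,0]},
  {"linear": [0,0,0],"angular": [0,0,0]},
  {"linear": [0,0,0],"angular": [0,0,0]},
  {"linear": [0,0,0],"angular": [0,0,0]},
], jaw=5.5)

```text
time_s: 10.4
position: [0.4979, -0.3093, 0.0327]
tool_rot: [-0.146, -3.138, -0.001]
wrist_force: [-0.4, 0.2, 0.6]
grip_width: 0.0545
grasp_force: 0.0
```

apply_moves([
  {"linear": [0,0,-1],"angular": [0,0,0]},
  {"linear": [0,0,-3],"angular": [0,0,0]},
  {"linear": [0,0,-6],"angular": [0,0,0]},
  {"linear": [0,0,-10],"angular": [0,0,0]},
  {"linear": [0,0,-12],"angular": [0,0,0]},
])

```text
time_s: 10.82
position: [0.4987, -0.3099, 0.1577]
tool_rot: [0.145, 3.134, -0.006]
wrist_force: [0.0, -0.1, 0.0]
grip_width: 0.0551
grasp_force: 0.0
```

apply_moves([
  {"linear": [-3,0,-3],"angular": [0,0,0]},
  {"linear": [-5,0,-3],"angular": [0,0,0]},
  {"linear": [-5,0,-3],"angular": [0,0,0]},
  {"linear": [-5,0,-3],"angular": [0,0,0]},
])

```text
time_s: 11.15
position: [0.5481, -0.3137, 0.1832]
tool_rot: [0.144, 3.138, -0.0]
wrist_force: [-0.1, 0.0, -1.0]
grip_width: 0.0552
grasp_force: 0.0
```

```bash
python3 - <<'E'
from h import *
d=cam("wrist");s=robot.get_state();print(s["position"],s["wrist_force"])
u,v=proj(d,[.4985,-.3106,.03]).astype(int);print(u,v);u0,v0=max(u-80,0),max(v-60,0)
cv2.imwrite("pics/w9.png",cv2.resize(d["frame"][v0:v0+120,u0:u0+160,::-1],None,fx=5,fy=5,interpolation=cv2.INTER_CUBIC))
E
```

```text
[ 0.54737587 -0.31362203  0.18273066] [-0.56613837 -0.17858776  0.10149261]
322 132
```

View pics/w9.png

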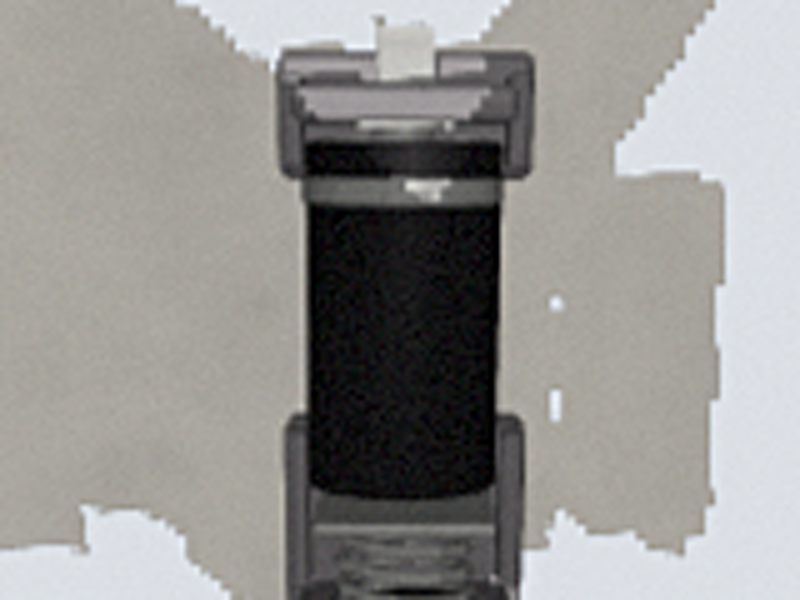

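The picture shows the battery lying straight between the cheeks. Its nub end sits behind the end wall (crop row 140) and its flat end rests against the plate (crop row 495). The gripper is clear of everything, so I'm handing it in.

```bash
python3 -c "
from h import *
print(robot.job_done())"
```

```text
the job is handed in; nothing more can be done
None
```

The largest battery is in the grey holder, nub behind the fixed contact and flat end on the spring; it is released and the job is handed in at about 11 s, with no verdict returned and the smaller batteries untouched.

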